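# Strike the punch of the doming clamp, then unlatch its arm and hold it raised

### The job

A copper boss is clamped on the ball of the doming clamp. Pick up the stubby wooden mallet, knock the clamp's spring-loaded punch down to its stop with the mallet's head, and set the mallet back down on the bench without dropping it, clear of the clamp. Then pull the latch handle sideways against its spring, lift the arm by that handle until its cup is at least 50 mm up off the boss, and finish there with the gripper still holding the latch handle and the arm raised and still; leave the other things on the bench where they are.

Things in the scene. Friction and masses are not known exactly. Their poses are not given: they have to be found in the camera images.
- clamp: doming clamp, bolted down: base plate 320 x 110 x 20 mm (x -120 to 200, y -55 to 55), steel ball on a post with a copper boss on it. Origin: on the bench below the ball; z up. A dark arm, 30 mm wide, top at z 150 when closed, runs along x over the ball from its hinge (x 160, two cheeks to z 145) to its nose (x -105). Punch at x 0, latch handle at x -85, on the +y side
- hinge_mid (a point): centre of the arm's hinge, 130 mm above the bench; the hinge axis is this point's y axis (level, parallel to the clamp's y)
- clamp_arm (a joint): lift of the arm about its hinge, rad: 0 closed, limit 1.0; positive raises the nose. About 0.6 kg, 0.14 m from the hinge: some 3.5 N at the handle; it falls shut when let go. Locked by the latch bolt unless the latch is pulled 11 mm or more
- cup_top (a point): point inside the arm's cup (68 mm wide, open below), 160 mm from the hinge. Closed, it practically touches ball_top; it rises about 160 mm x sin(arm angle)
- ball_top (a point): top of the copper boss on the ball, 117.5 mm above the bench, fixed
- keeper (a point): top of the keeper lip, 135 mm above the bench, at clamp x -85, y -45 mm: a fixed post on the side away from the latch handle, y -60 to -30 mm. The latch bolt reaches 10 mm under this lip and so holds the arm down
- latch (a joint): travel of the sprung latch, m: 0 home (locked), grows as its handle is pulled towards +y of the clamp, i.e. away from the keeper post; stop at 0.018. The spring pushes it back home with 6 N at 0, 11 N at the stop. From 0.011 on the arm is free
- latch_grip (a point): middle of the latch handle, an upright steel paddle 14 mm thick along y (pinch it across this), 24 mm along x, 40 mm high (20 up, 20 down from here); the arm's top is 25 mm below. Clamp frame x -85, y 34, z 175 mm when closed and home; 245 mm from the hinge along the arm, 45 mm above it. Axes of the arm: x to the hinge, y the pull direction, z up. Moves with latch and arm
- punch (a joint): travel of the sprung punch, m: 0 up, grows downwards, stop at 0.014; the spring needs 3.5 N to start and 8.4 N at the stop, and pushes it up again
- punch_top (a point): centre of the top face of the punch's round steel head (22 mm wide), 192 mm above the bench when up
- mallet: stubby wooden mallet, 0.2 to 0.45 kg, standing on the lower face of its head: an upright cylinder 54 mm wide, 64 mm high, with two steel bands; a level handle, 22 mm wide, 24 mm high (22 to 46 mm above the face), reaches 150 mm from the head's axis towards -y of this frame. Origin: centre of the lower striking face; z up along the head
- mallet_face (a point): centre of the mallet's lower, flat striking face (same as the mallet's origin)
- mallet_grip (a point): point on the handle's axis 62 mm from the head's axis and 34 mm above the striking face, where to grip it from above (fingers across the handle, along the mallet's x)
- boss: spare copper boss, a 58 mm wide, 20 mm high domed disc lying on the bench to the +y side of the clamp; not to be disturbed. Origin: centre of its underside
- paint_jar: amber glass jar with black cap, 48 mm wide, 60 mm high, on the bench to the +y side of the clamp; not to be disturbed. Origin: centre of its underside
- bench_block: square steel bench block, 60 x 60 x 24 mm, to the -y side of the clamp; not to be disturbed. Origin: centre of its underside
- hammer: ordinary steel hammer with a wooden handle, about 300 mm long, lying flat; not to be disturbed
- bowl: copper bowl, 100 mm wide, 45 mm high; not to be disturbed. Origin: centre of its underside
- tray: round copper tray, 170 mm wide, 18 mm high; not to be disturbed. Origin: centre of its underside
- punch_block: dark wooden block 60 x 110 x 35 mm with six upright steel punches, 95 mm high in all; not to be disturbed. Origin: centre of its underside

How it is judged:
By the outcome, as a careful person would: the job done as asked, in the order asked, and still so for the second after the job is handed in, while the arm keeps its last pose, push and grip.
It also fails if it takes over 58 s, if anything falls off the work surface, if the arm or the gripper's body presses on something with over 40 N, if the wrist force passes 120 N, or if a joint passes its speed limit or range.

### The arm

A 7-joint arm with a two-finger parallel gripper is mounted at the origin on the work surface. World frame = base frame: x ahead of the robot, y to its left, z up, the work surface at z = 0. Lengths are in m, angles in rad, forces in N, time in s.
With the tool pointing down it reaches from about 0.425 to 0.925 m from the base axis. Payload 6.8 kg.
Tool frame: the origin (TCP) lies on the centre line of the jaws, within the pads' length; the fingertips stand 14 mm ahead of it and the grasp point (between the pads) lies 5 mm behind it (bot.finger_overhang is the distance from the TCP to the fingertips, in m); z points along the fingers, y is the line along which they close (so a half turn about z gives the same grasp; the last joint's range is limited). The gripper opens to 85 mm and grips with 20 to 120 N. Pads are 22 mm wide; open, the fingers measure 114 mm over their backs; the gripper's body (76 mm by 85 mm) begins 54 mm behind the grasp point. The pads swing forward as they close: fully open they stand 13 mm farther back than shut.
Start: joints at [1.051, 0.477, 0.022, 1.555, -0.011, 1.109, -0.083], TCP at [0.27, -0.619, 0.245] pointing down, gripper open.
Joint ranges: [-2.96, 2.96], [-0.34, 2.1], [-1.41, 1.46], [0.24, 2.44], [-1.37, 4.51], [0.17, 1.92], [-2.96, 2.96]. Speed limits (rad/s): [2.39, 2.39, 3.14, 3.14, 3.14, 3.14, 3.14].

### API

Orientations are given as a unit quaternion [w, x, y, z].
In Python, from station import bot gives the robot as it stands.
- The arm moves only by the shell command python3 -m inch 'ROWS' [OPENING] [FORCE]. ROWS is JSON, a list of rows, each a list of 4 numbers: the shift along the tool's x, y, z in m, then the turn about the tool's z in degrees. A call has 1 to 12 rows; each row shifts and turns the commanded pose from where the row before left it, along the tool's axes as they then stand; what a row does not reach is not made up. A row lasts 1/10 s, in which the tool goes at most 50 mm and 8.59 degrees, less where a joint would pass 70% of its speed; a pose out of reach is approached as far as the arm can. A call is refused whole if a number of a shift passes 0.05 or a number of a turn 8.59, either way. A call with a gripper value outside its range is refused whole. OPENING is the finger opening in m, from 0 to 0.0854, set as the call begins (- or left out, the last holds). The fingers move at their own pace and stop on an object; FORCE is the grip in N (left out, the last holds). Time passes only in rows, so rows that do not move let the fingers close. It gives the time, the measured TCP pose, the force, the opening and the grip force at its end, in the units of the state.
- bot.get_obs(): the state, without advancing time (a new reading comes with each control period).
- bot.read_camera(name): name is "side" or "top" or "wrist"; returns a dict with "color" (400x640x3 uint8, red, green, blue), "mtx" (3x3 intrinsics, pixels), "dist_coeffs" ([k1, k2, p1, p2, k3] as OpenCV has them; the pictures are not rectified), "world_from_camera" (4x4, takes a point from camera to world coordinates); the wrist camera has in their place "hand_eye" (4x4, takes a point from camera to tool coordinates, whose origin is the TCP and whose axes are the flange's). Camera axes: x right, y up, looking along -z (the intrinsics and any distortion apply to the point x, -y, -z); pixel columns grow to the right and rows downward; lengths in m; the calibration is good to about 2 mm. A picture is of the moment at which its call begins: read the wrist's pose just before it. There is no depth.
- bot.hand_in(): hands the job in; it is judged then, once.
The state is a dict: "t": time; "q": joint angles; "joint_vel": joint speeds; "joint_torque": joint torques, N m; "eef_pos": TCP position; "tool_rot": TCP orientation; "contact_force": force on the tool from outside, world axes, zero at the start; "torque": the same for the moment, N m; "gripper_width": opening from 0.0 (shut) to 1.0 (fully open); "grasp_force": force on a finger pad.
Only numpy, scipy, OpenCV 4.12 (cv2) and the standard library are available. Lean on these libraries where they do the work, as an engineer would, in place of code of your own. Each camera call takes 0.05 s, during which the arm holds its last target. There are 200 camera calls.

## Working session

There is one attempt and no reset: what is moved stays moved. The work goes in short steps, Python scripts to look and compute and a shell command to move; the robot and the scene stay as the last step left them, time stands still between calls to the robot, and variables do not carry over. Pictures are saved under pics/ and viewed, at most 10 in all, crops included, and the job is handed in when it is done.

```bash
mkdir -p pics; ls; cat > h.py <<'E'
import numpy as np,cv2
from scipy.spatial.transform import Rotation as R
from station import bot
def cam(name,fn=None):
    o=bot.get_obs(); c=bot.read_camera(name)
    if 'hand_eye' in c:
        T=np.eye(4);q=o['tool_rot'];T[:3,:3]=R.from_quat([q[1],q[2],q[3],q[0]]).as_matrix();T[:3,3]=o['eef_pos'];c['world_from_camera']=T@np.array(c['hand_eye'])
    if fn: cv2.imwrite('pics/'+fn,cv2.cvtColor(c['color'],cv2.COLOR_RGB2BGR))
    return c
def ray(c,uv):
    p=cv2.undistortPoints(np.array([[uv]],float),np.array(c['mtx'],float),np.array(c['dist_coeffs'],float))[0,0]
    W=np.array(c['world_from_camera']);return W[:3,3],W[:3,:3]@np.array([p[0],-p[1],-1])
def at(c,uv,z):
    o,d=ray(c,uv);return o+d*(z-o[2])/d[2]
def proj(c,P):
    W=np.linalg.inv(np.array(c['world_from_camera']));p=(W[:3,:3]@np.atleast_2d(P).T).T+W[:3,3];p=p*[1,-1,-1]
    return cv2.projectPoints(p,np.zeros(3),np.zeros(3),np.array(c['mtx'],float),np.array(c['dist_coeffs'],float))[0][:,0]
def save(name,fn):
    import pickle;c=cam(name,fn);pickle.dump(c,open(fn+'.pkl','wb'));return c
def load(fn):
    import pickle;return pickle.load(open(fn+'.pkl','rb'))
E
python3 - <<'E'
from h import *
o=bot.get_obs();print({k:np.round(v,3) for k,v in o.items()})
for n in('top','side'):
    c=save(n,n+'0.png');print(n,np.round(c['world_from_camera'],3).tolist(),np.array(c['dist_coeffs']))
print(bot.finger_overhang)
E
```

```text
pics
{'t': np.float64(0.0), 'q': array([ 1.051,  0.478,  0.022,  1.556, -0.012,  1.109, -0.083]), 'joint_vel': array([-0.001, -0.001,  0.001,  0.   ,  0.   ,  0.001,  0.   ]), 'joint_torque': array([-0.0000e+00, -5.9645e+01,  1.6070e+00, -2.8120e+01,  1.2000e-02,
        9.0000e-03,  0.0000e+00]), 'eef_pos': array([ 0.27 , -0.618,  0.244]), 'tool_rot': array([-0.001,  0.979,  0.204, -0.   ]), 'contact_force': array([-0.041,  0.806,  0.784]), 'torque': array([-0.028,  0.031,  0.009]), 'grasp_force': np.float64(0.0), 'gripper_width': np.float64(1.0)}
top [[0.024, 0.991, -0.132, 0.345], [-1.0, 0.023, -0.009, 0.017], [-0.006, 0.132, 0.991, 1.503], [0.0, 0.0, 0.0, 1.0]] [-0.04039332  0.          0.          0.          0.        ]
side [[-0.998, 0.041, -0.045, 0.492], [-0.06, -0.748, 0.661, 0.75], [-0.006, 0.662, 0.749, 0.974], [0.0, 0.0, 0.0, 1.0]] [-0.05394728  0.          0.          0.          0.        ]
0.014
```

View pics/top0.png

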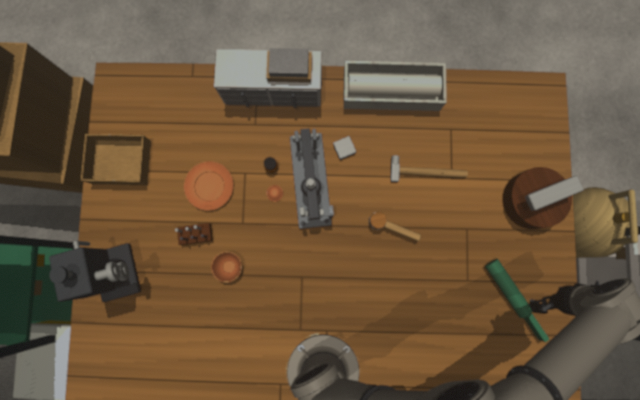

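View pics/side0.png

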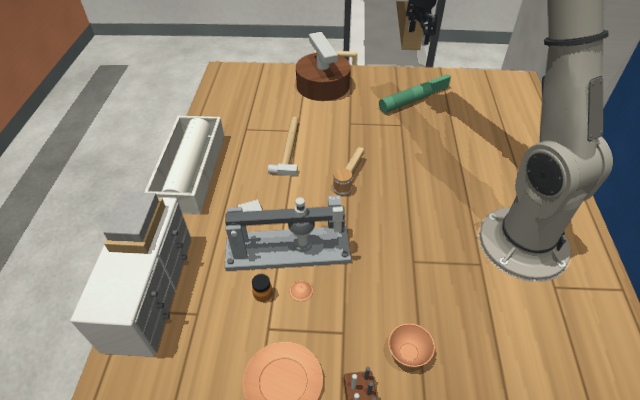

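Top view: mallet head near (377,221) with its handle end at (419,239). The clamp runs from (307,133) at the hinge to (315,225) at the nose. I'll crop both views for pixel-level measurements.

```bash
python3 - <<'E'
from h import *
a=cv2.imread('pics/top0.png')[120:250,260:430];b=cv2.imread('pics/side0.png')[140:280,215:375]
a=cv2.resize(a,None,fx=4.4,fy=4.4,interpolation=3)[:, :748];
cv2.imwrite('pics/crop_t.png',a)
cv2.imwrite('pics/crop_s.png',cv2.resize(b,None,fx=4.2,fy=4.2,interpolation=3))
t=load('top0.png')
for n,uv,z in[('head',(377,221),.064),('hend',(419,239),.034),('punch',(310,184),.19),('hinge',(307,133),.145),('nose',(313,222),.15)]:print(n,at(t,uv,z).round(3))
E
```

```text
head [ 0.489 -0.163  0.064]
hend [ 0.435 -0.306  0.034]
punch [0.583 0.054 0.19 ]
hinge [0.754 0.069 0.145]
nose [0.472 0.043 0.15 ]
```

View pics/crop_t.png

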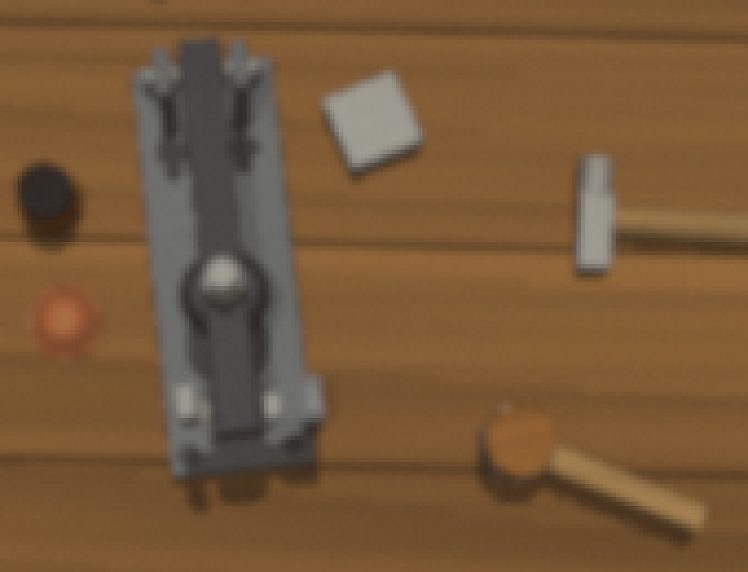

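View pics/crop_s.png

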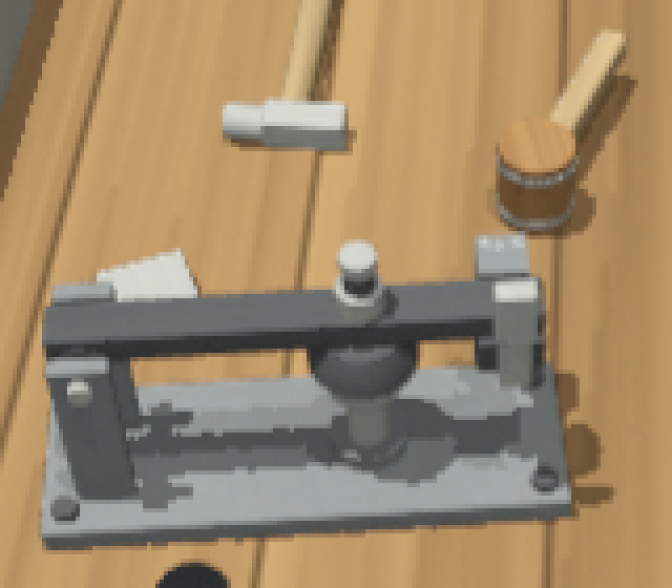

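Top crop: punch (224,274), latch handle top (187,398), mallet head top (520,442), handle end (690,517). Side crop: punch (357,248), latch handle top (515,292), mallet head top (538,145), handle end (612,40).

```bash
python3 - <<'E'
from h import *
from scipy.optimize import least_squares
t,s=load('top0.png'),load('side0.png')
T=lambda u,v:((u+.5)/4.4-.5+260,(v+.5)/4.4-.5+120)
S=lambda u,v:((u+.5)/4.2-.5+215,(v+.5)/4.2-.5+140)
def place(x,P):
    c,n=np.cos(x[2]),np.sin(x[2]);return np.array([x[0]+c*P[0]-n*P[1],x[1]+n*P[0]+c*P[1],P[2]])
def fit(obs,x0):
    f=lambda x:np.concatenate([proj(c,place(x,P))[0]-uv for c,uv,P in obs])
    r=least_squares(f,x0,loss='soft_l1');print(r.x.round(4),'deg',np.degrees(r.x[2]).round(2));print(r.fun.reshape(-1,2).round(1).tolist());return r.x
cl=[(t,T(224,274),(0,0,.192)),(t,T(187,398),(-.085,.034,.195)),(t,T(135,75),(.2,.055,.02)),(t,T(270,60),(.2,-.055,.02)),(t,T(175,475),(-.12,.055,.02)),(t,T(313,463),(-.12,-.055,.02)),
(s,S(357,248),(0,0,.192)),(s,S(515,292),(-.085,.034,.195)),(s,S(43,535),(.2,.055,.02)),(s,S(570,508),(-.12,.055,.02))]
x=fit(cl,[.58,.05,.08]);print('latch',place(x,(-.085,.034,.175)),'punch',place(x,(0,0,.192)),'hinge',place(x,(.16,0,.13)))
ml=[(t,T(520,442),(0,0,.064)),(t,T(690,517),(0,-.15,.046)),(s,S(538,145),(0,0,.064)),(s,S(612,36),(0,-.15,.046))]
m=fit(ml,[.49,-.16,-.3]);print('grip',place(m,(0,-.062,.034)))
E
```

```text
[0.5887 0.0538 0.126 ] deg 7.22
[[-0.4, -0.0], [-0.5, 0.9], [-0.7, -0.9], [0.5, -0.8], [-0.8, 0.6], [0.6, -0.0], [0.0, 1.4], [0.4, -0.8], [-1.2, -0.7], [0.3, -1.5]]
latch [0.50011021 0.07687262 0.175     ] punch [0.58870841 0.05382142 0.192     ] hinge [0.74744056 0.07392379 0.13      ]
[ 0.4924 -0.1615 -0.3564] deg -20.42
[[-1.2, -0.2], [2.3, 0.2], [-0.3, 0.9], [0.4, -0.8]]
grip [ 0.47073116 -0.21955945  0.034     ]
```

```bash
python3 -m inch '[[0.0343,-0.0285,0,0],[0.0343,-0.0285,0,0],[0.0343,-0.0285,0,0],[0.0343,-0.0285,0,0],[0.0343,-0.0285,0,0],[0.0343,-0.0285,0,0],[0.0343,-0.0285,0,0],[0.0343,-0.0285,0,0],[0.0343,-0.0285,0,0],[0.0343,-0.0285,0,0]]' 0.06 && python3 -m inch '[[0,0,0,-7.7],[0,0,0,-7.7],[0,0,0,-7.7],[0,0,0,-7.7],[0,0,0,-7.7],[0,0,0,-7.7],[0,0,0,0],[0,0,0,0]]'
python3 -c "
from h import *
c=save('wrist','w1.png');print(np.array(c['hand_eye']).round(3).tolist())
o=bot.get_obs();print(o['eef_pos'],o['tool_rot'],o['contact_force'])"
```

```text
t: 1.1
eef_pos: [0.4707, -0.2184, 0.2452]
tool_rot: [-0.0, 0.979, 0.204, -0.0]
contact_force: [1.5, -0.4, 0.1]
gripper_width: 0.702
grasp_force: 0.0
t: 1.9
eef_pos: [0.4702, -0.2202, 0.2451]
tool_rot: [-0.0, 0.821, 0.571, -0.0]
contact_force: [0.6, 0.5, -0.4]
gripper_width: 0.705
grasp_force: 0.0
[[-0.0, 0.949, 0.316, 0.082], [1.0, 0.0, 0.0, 0.001], [0.0, 0.316, -0.949, -0.129], [0.0, 0.0, 0.0, 1.0]]
[ 0.47028247 -0.22015621  0.24513831] [-1.36353018e-04  8.21136883e-01  5.70731276e-01 -1.03180384e-04] [-0.7493815   0.01057048  0.37232286]
```

View pics/w1.png

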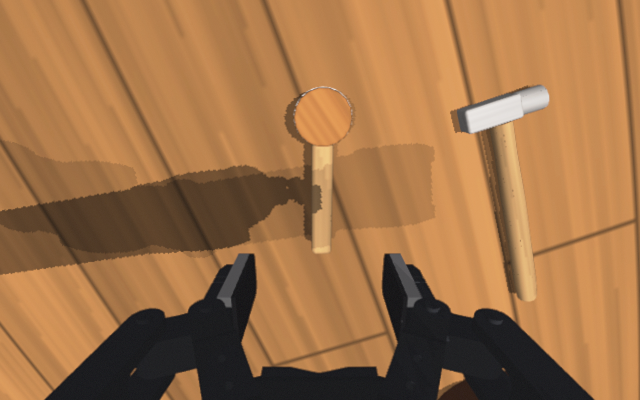

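The wrist view shows the mallet head top centred at (322,116). The handle axis runs down the image to its end at (321,250), nearly parallel to the tool's x.

```bash
python3 - <<'E'
from h import *
c=load('w1.png');h=at(c,(322,116),.064);e=at(c,(321,250),.046)
d=(e-h)[:2];L=np.linalg.norm(d);print(h,e,L);g=h[:2]+d/L*.062
o=bot.get_obs();q=o['tool_rot'];M=R.from_quat([q[1],q[2],q[3],q[0]]).as_matrix()
sh=M.T@(np.r_[g,.039-.010]-o['eef_pos']);dd=M.T@np.r_[d,0]
print('grip',g,'shift',sh.round(4),'handle dir in tool deg from -x',np.degrees(np.arctan2(-dd[1],-dd[0])))
E
```

```text
[ 0.49376916 -0.1663277   0.064     ] [ 0.4425235  -0.30231285  0.046     ] 0.145320605078247
grip [ 0.47190557 -0.22434479] shift [-0.0034  0.0031  0.2161] handle dir in tool deg from -x 0.25126353929114403
```

```bash
python3 -m inch '[[-0.0034,0.003,0.036,0],[0,0,0.036,0],[0,0,0.036,0],[0,0,0.036,0],[0,0,0.036,0],[0,0,0.02,0],[0,0,0.0155,0],[0,0,0,0],[0,0,0,0]]' && python3 -m inch '[[0,0,0,0],[0,0,0,0],[0,0,0,0],[0,0,0,0],[0,0,0,0],[0,0,0,0],[0,0,0,0],[0,0,0,0]]' 0 110 && python3 -m inch '[[0,0,-0.005,0],[0,0,-0.01,0],[0,0,-0.015,0],[0,0,-0.02,0],[0,0,-0.02,0],[0,0,0,0],[0,0,0,0],[0,0,0,0]]'
```

```text
t: 2.85
eef_pos: [0.4723, -0.2243, 0.03]
tool_rot: [-0.0, 0.821, 0.572, -0.0]
contact_force: [0.6, 0.4, 0.3]
gripper_width: 0.702
grasp_force: 0.0
t: 3.65
eef_pos: [0.4725, -0.2247, 0.0309]
tool_rot: [0.001, 0.82, 0.572, 0.0]
contact_force: [-1.8, -0.6, 6.4]
gripper_width: 0.241
grasp_force: 107.3
t: 4.45
eef_pos: [0.4712, -0.2241, 0.0989]
tool_rot: [-0.001, 0.82, 0.572, -0.001]
contact_force: [-0.4, 1.0, -4.1]
gripper_width: 0.234
grasp_force: 107.9
```

```bash
python3 -m inch '[[0,0,-0.02,0],[0,0,-0.03,0],[0,0,-0.04,0],[0,0,-0.04,0],[0,0,-0.025,0],[0,0,-0.01,0],[0,0,0,0]]' && python3 -m inch '[[0.012,0.0006,0,0],[0.02,0.0014,0,0],[0.025,0.0014,0,0],[0.025,0.0014,0,0],[0.025,0.0014,0,0],[0.025,0.0014,0,0],[0.025,0.0014,0,0],[0.025,0.0014,0,0],[0.025,0.0014,0,0],[0.02,0.0014,0,0],[0.012,0.0004,0,0],[0,0,0,0]]' && python3 -m inch '[[0,0,0,0],[0,0,0,0],[0,0,0,0]]'
python3 - <<'E'
from h import *
a=save('wrist','w2.png')['color'];b=save('side','s2.png')['color'][110:280,215:385];t=save('top','t2.png')['color'][120:250,250:420]
r=lambda i,w,h:cv2.resize(i,(w,h),interpolation=3)
im=np.vstack([np.hstack([r(b,400,400)[:300],r(t,400,306)[:300]]),np.hstack([r(a,480,300),np.zeros((300,320,3),np.uint8)])])
cv2.imwrite('pics/m2.png',im[...,::-1])
E
```

```text
t: 5.15
eef_pos: [0.4723, -0.2245, 0.2648]
tool_rot: [0.0, 0.82, 0.572, 0.0]
contact_force: [0.4, -0.2, -4.4]
gripper_width: 0.24
grasp_force: 108.4
t: 6.35
eef_pos: [0.5669, -0.0021, 0.2631]
tool_rot: [-0.001, 0.819, 0.574, -0.001]
contact_force: [0.4, 0.3, -4.3]
gripper_width: 0.238
grasp_force: 108.3
t: 6.65
eef_pos: [0.5671, -0.0061, 0.2647]
tool_rot: [0.0, 0.821, 0.571, -0.0]
contact_force: [0.3, -0.5, -4.4]
gripper_width: 0.241
grasp_force: 108.3
```

View pics/m2.png

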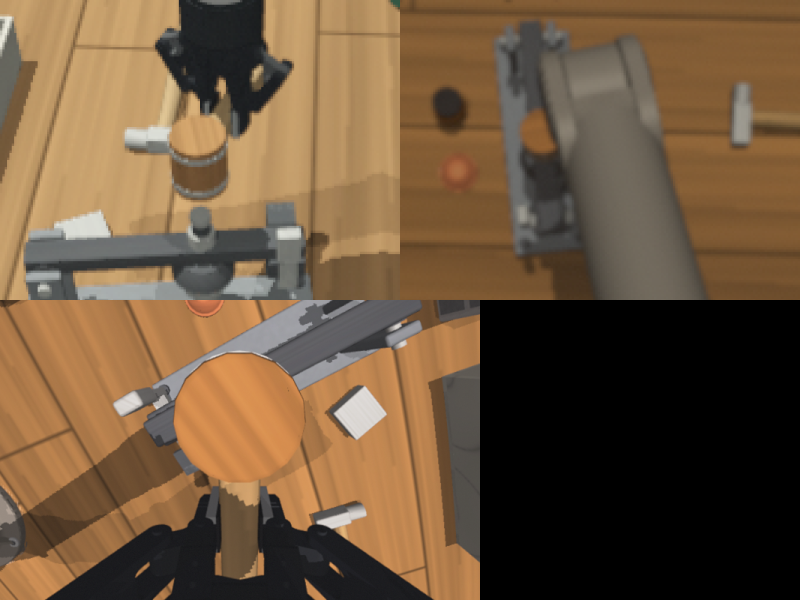

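The mallet hangs level with its head just above the punch. Head top is at composite (198,132) in the side view and (240,417) in the wrist view.

```bash
python3 - <<'E'
from h import *
print(at(load('s2.png'),(299.1-.3,166.1),.299),at(load('w2.png'),(320,156),.299))
E
```

```text
[0.58625703 0.05181011 0.299     ] [0.59007528 0.05306184 0.299     ]
```

```bash
python3 -m inch '[[0,0,0.015,0],[0,0,0.015,0],[0,0,0.01,0],[0,0,0,0],[0,0,0,0]]' && python3 -m inch '[[0,0,0.006,0],[0,0,0.006,0],[0,0,0,0],[0,0,0,0]]'
```

```text
t: 7.3
eef_pos: [0.5673, -0.0047, 0.2244]
tool_rot: [-0.0, 0.82, 0.572, -0.0]
contact_force: [-0.3, 0.2, -3.1]
gripper_width: 0.242
grasp_force: 108.4
t: 7.7
eef_pos: [0.5681, -0.0046, 0.2134]
tool_rot: [0.0, 0.82, 0.572, 0.001]
contact_force: [0.6, -1.0, 3.2]
gripper_width: 0.236
grasp_force: 109.1
```

```bash
python3 -m inch '[[0,0,0.003,0],[0,0,0,0],[0,0,0,0]]' && python3 -m inch '[[0,0,0.002,0],[0,0,0,0],[0,0,0,0]]'; python3 -m inch '[[0,0,0.002,0],[0,0,0,0],[0,0,0,0]]'
```

```text
t: 8.0
eef_pos: [0.568, -0.0046, 0.2102]
tool_rot: [0.0, 0.82, 0.572, 0.001]
contact_force: [1.4, -0.2, 3.4]
gripper_width: 0.24
grasp_force: 109.2
t: 8.3
eef_pos: [0.568, -0.0048, 0.2086]
tool_rot: [0.0, 0.82, 0.572, 0.001]
contact_force: [-0.1, -1.1, 7.8]
gripper_width: 0.237
grasp_force: 110.1
t: 8.6
eef_pos: [0.5682, -0.005, 0.208]
tool_rot: [0.001, 0.82, 0.572, 0.001]
contact_force: [-5.1, -3.0, 18.4]
gripper_width: 0.239
grasp_force: 111.7
```

```bash
python3 -m inch '[[0,0,-0.005,0],[0,0,-0.01,0],[0,0,-0.02,0],[0,0,-0.02,0],[0,0,-0.004,0],[0,0,0,0]]' && python3 -m inch '[[-0.012,-0.0006,0,0],[-0.02,-0.0014,0,0],[-0.025,-0.0014,0,0],[-0.025,-0.0014,0,0],[-0.025,-0.0014,0,0],[-0.025,-0.0014,0,0],[-0.025,-0.0014,0,0],[-0.025,-0.0014,0,0],[-0.025,-0.0014,0,0],[-0.02,-0.0014,0,0],[-0.012,-0.0004,0,0],[0,0,0,0]]' && python3 -m inch '[[0,0,0.02,0],[0,0,0.03,0],[0,0,0.04,0],[0,0,0.04,0],[0,0,0.03,0],[0,0,0.02,0],[0,0,0.01,0],[0,0,0,0],[0,0,0,0],[0,0,0,0]]'
python3 - <<'E'
from h import *
b=save('side','s3.png')['color'][120:240,300:420]
cv2.imwrite('pics/s3c.png',cv2.resize(b,(480,480),interpolation=3)[...,::-1])
E
```

```text
t: 9.2
eef_pos: [0.5668, -0.0049, 0.2643]
tool_rot: [-0.0, 0.82, 0.572, -0.001]
contact_force: [-0.7, 0.0, -3.5]
gripper_width: 0.239
grasp_force: 108.4
t: 10.4
eef_pos: [0.4704, -0.2264, 0.2638]
tool_rot: [-0.001, 0.821, 0.571, -0.001]
contact_force: [-0.0, -0.1, -3.0]
gripper_width: 0.241
grasp_force: 108.4
t: 11.4
eef_pos: [0.4732, -0.2245, 0.0761]
tool_rot: [0.001, 0.82, 0.572, 0.001]
contact_force: [-0.2, -0.1, -4.4]
gripper_width: 0.236
grasp_force: 108.1
```

View pics/s3c.png

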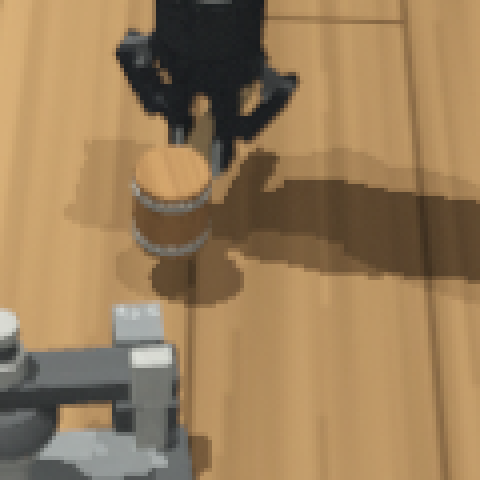

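The mallet is upright and level in the grip, head at about (172,170) in the crop, over its original spot. Lower it gently.

```bash
python3 -m inch '[[0,0,0.02,0],[0,0,0.014,0],[0,0,0.006,0],[0,0,0,0],[0,0,0,0]]' && python3 -m inch '[[0,0,0.003,0],[0,0,0,0],[0,0,0,0]]'
```

```text
t: 11.95
eef_pos: [0.4723, -0.2244, 0.0351]
tool_rot: [0.0, 0.82, 0.572, 0.0]
contact_force: [-0.1, -0.1, -4.0]
gripper_width: 0.237
grasp_force: 108.3
t: 12.25
eef_pos: [0.4722, -0.2244, 0.032]
tool_rot: [0.0, 0.82, 0.572, 0.0]
contact_force: [-0.1, 0.5, -4.0]
gripper_width: 0.239
grasp_force: 108.3
```

```bash
python3 -m inch '[[0,0,0.0015,0],[0,0,0,0],[0,0,0,0]]' && python3 -m inch '[[0,0,0.001,0],[0,0,0,0],[0,0,0,0]]'
```

```text
t: 12.55
eef_pos: [0.4724, -0.2246, 0.0309]
tool_rot: [0.0, 0.82, 0.572, 0.0]
contact_force: [-2.1, -0.1, 5.7]
gripper_width: 0.239
grasp_force: 109.6
t: 12.85
eef_pos: [0.4724, -0.2248, 0.0307]
tool_rot: [0.001, 0.82, 0.572, -0.0]
contact_force: [-5.5, -0.1, 15.4]
gripper_width: 0.241
grasp_force: 111.3
```

```bash
python3 -m inch '[[0,0,-0.001,0],[0,0,0,0],[0,0,0,0],[0,0,0,0],[0,0,0,0],[0,0,0,0]]' 0.05 30 && python3 -m inch '[[0,0,-0.01,0],[0,0,-0.03,0],[0,0,-0.045,0],[0,0,-0.05,0],[0,0,-0.05,0],[0,0,-0.045,0],[0,0,-0.02,0],[0,0,0,0]]' && python3 -m inch '[[0,0,0,7.8],[0,0,0,7.8],[0,0,0,7.8],[0,0,0,7.8],[0,0,0,7.8],[0,0,0,7.8],[0,0,0,7.8],[0,0,0,7.8],[0,0,0,0]]' && python3 -m inch '[[0.0065,-0.0296,0,0],[0.0065,-0.0296,0,0],[0.0065,-0.0296,0,0],[0.0065,-0.0296,0,0],[0.0065,-0.0296,0,0],[0.0065,-0.0296,0,0],[0.0065,-0.0296,0,0],[0.0065,-0.0296,0,0],[0.0065,-0.0296,0,0],[0.0065,-0.0296,0,0],[0,0,0,0],[0,0,0,0]]' 0.04
python3 -c "
from h import *
c=save('wrist','w4.png')
o=bot.get_obs();print(o['eef_pos'],o['tool_rot'],o['contact_force'],o['q'])"
```

```text
t: 13.45
eef_pos: [0.4721, -0.2243, 0.0302]
tool_rot: [-0.0, 0.82, 0.572, -0.0]
contact_force: [0.2, -0.0, 0.5]
gripper_width: 0.588
grasp_force: 0.0
t: 14.25
eef_pos: [0.4738, -0.2248, 0.2849]
tool_rot: [0.003, 0.82, 0.572, 0.002]
contact_force: [0.7, -0.4, -0.0]
gripper_width: 0.583
grasp_force: 0.0
t: 15.15
eef_pos: [0.4714, -0.224, 0.2795]
tool_rot: [-0.0, 0.998, 0.064, -0.001]
contact_force: [-0.4, 0.5, -0.3]
gripper_width: 0.59
grasp_force: 0.0
t: 16.35
eef_pos: [0.498, 0.0779, 0.2798]
tool_rot: [0.0, 0.998, 0.067, -0.001]
contact_force: [-0.1, -1.3, 0.3]
gripper_width: 0.469
grasp_force: 0.0
[0.49809485 0.07684172 0.27981423] [ 2.90820330e-04  9.97857010e-01  6.54293305e-02 -5.53118055e-04] [-0.1160171  -0.70774241  0.0761737 ] [ 0.0830636   0.18902248 -0.40776247  1.89246591  0.08500215  1.07800739
 -1.79842028]
```

View pics/w4.png

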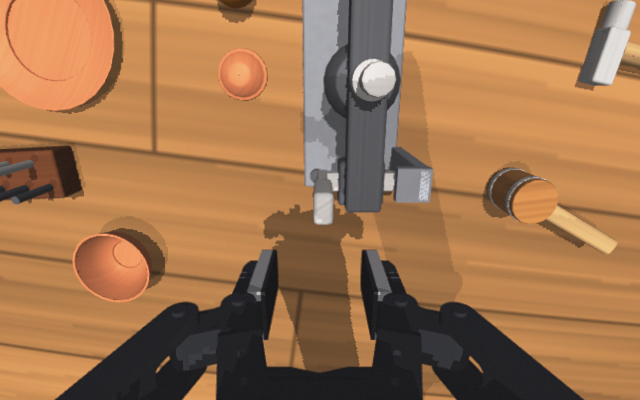

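The mallet stands at (525,198). The paddle's top face is centred near (323,207), the punch top at (375,80) and the arm axis is upright in the picture, so the yaw is good.

```bash
python3 - <<'E'
from h import *
c=load('w4.png');p=at(c,(323,208),.195);u=at(c,(376,79),.192);print(p,u,'sep',np.linalg.norm(p-u))
o=bot.get_obs();q=o['tool_rot'];M=R.from_quat([q[1],q[2],q[3],q[0]]).as_matrix()
print((M.T@(np.r_[p[:2],.176]-o['eef_pos'])).round(4),(M.T@(p-u)).round(4))
for w,uv in((1,(347,30)),(2,(347,205)),(3,(394,30)),(4,(380,205))):print(at(c,uv,.15).round(4))
E
```

```text
[0.50251013 0.07602735 0.195     ] [0.59014649 0.05488259 0.192     ] sep 0.09020107307367412
[0.0044 0.0013 0.1038] [-0.0841 -0.0324 -0.0029]
[0.6221 0.0747 0.15  ]
[0.4916 0.0539 0.15  ]
[0.6268 0.0415 0.15  ]
[0.4952 0.0266 0.15  ]
```

```bash
python3 -m inch '[[0.0035,0.001,0.025,0],[0,0,0.03,0],[0,0,0.025,0],[0,0,0.015,0],[0,0,0.009,0],[0,0,0,0],[0,0,0,0]]' && python3 -m inch '[[0,0,0,0],[0,0,0,0],[0,0,0,0],[0,0,0,0],[0,0,0,0],[0,0,0,0]]' 0 70
```

```text
t: 17.1
eef_pos: [0.5025, 0.0765, 0.1769]
tool_rot: [0.0, 0.998, 0.064, 0.0]
contact_force: [0.1, -1.0, 1.0]
gripper_width: 0.466
grasp_force: 0.0
t: 17.7
eef_pos: [0.5029, 0.0759, 0.1773]
tool_rot: [0.001, 0.998, 0.064, 0.001]
contact_force: [-0.4, -4.8, 6.6]
gripper_width: 0.15
grasp_force: 70.1
```

```bash
python3 -m inch '[[0,-0.003,0,0],[0,-0.003,0,0],[0,-0.003,0,0],[0,-0.003,0,0],[0,-0.002,0,0],[0,-0.002,0,0],[0,0,0,0],[0,0,0,0]]'
```

```text
t: 18.5
eef_pos: [0.5011, 0.0897, 0.1772]
tool_rot: [0.002, 0.998, 0.063, 0.001]
contact_force: [0.8, -9.8, 6.9]
gripper_width: 0.156
grasp_force: 70.2
```

```bash
python3 -m inch '[[0,-0.0015,0,0],[0,0,0,0],[0.0014,0,-0.0061,0],[0.0015,0,-0.0061,0],[0.0016,0,-0.006,0],[0.0018,0,-0.006,0],[0,0,0,0],[0,0,0,0]]'
```

```text
t: 19.3
eef_pos: [0.5059, 0.0912, 0.1994]
tool_rot: [0.002, 0.998, 0.063, -0.001]
contact_force: [5.2, -9.7, -7.7]
gripper_width: 0.153
grasp_force: 68.4
```

```bash
python3 -m inch '[[0.0021,0,-0.006,0],[0.0021,0,-0.0059,0],[0.0022,0,-0.0058,0],[0.0023,0,-0.0058,0],[0,0,0,0],[0,0,0,0]]' && python3 -m inch '[[0.0026,0,-0.0056,0],[0.0027,0,-0.0056,0],[0.0028,0,-0.0056,0],[0.0029,0,-0.0056,0],[0,0,0,0],[0,0,0,0]]'
```

```text
t: 19.9
eef_pos: [0.5141, 0.0921, 0.2226]
tool_rot: [0.002, 0.998, 0.063, -0.002]
contact_force: [4.4, -9.8, -6.4]
gripper_width: 0.149
grasp_force: 68.4
t: 20.5
eef_pos: [0.5242, 0.0933, 0.2445]
tool_rot: [0.003, 0.998, 0.063, -0.003]
contact_force: [0.8, -9.7, -6.6]
gripper_width: 0.154
grasp_force: 68.4
```

```bash
python3 -m inch '[[0.0031,0,-0.0054,0],[0.0033,0,-0.0054,0],[0.0034,0,-0.0053,0],[0.0034,0,-0.0053,0],[0.0035,0,-0.005,0],[0.0035,0,-0.005,0],[0,0,0,0],[0,0,0,0],[0,0,0,0],[0,0,0,0],[0,0,0,0]]'
python3 - <<'E'
from h import *
o=bot.get_obs();print(np.abs(o['joint_vel']).max())
w=save('wrist','w5.png')['color'];b=save('side','s5.png')['color'][110:290,200:400]
r=lambda i,w,h:cv2.resize(i,(w,h),interpolation=3)
cv2.imwrite('pics/m5.png',np.hstack([r(b,440,396),np.vstack([r(w,360,225),np.zeros((171,360,3),np.uint8)])])[...,::-1])
E
```

```text
t: 21.6
eef_pos: [0.5438, 0.0956, 0.2756]
tool_rot: [0.003, 0.998, 0.063, -0.003]
contact_force: [-1.0, -10.9, -5.9]
gripper_width: 0.149
grasp_force: 68.4
0.002406030149757248
```

View pics/m5.png

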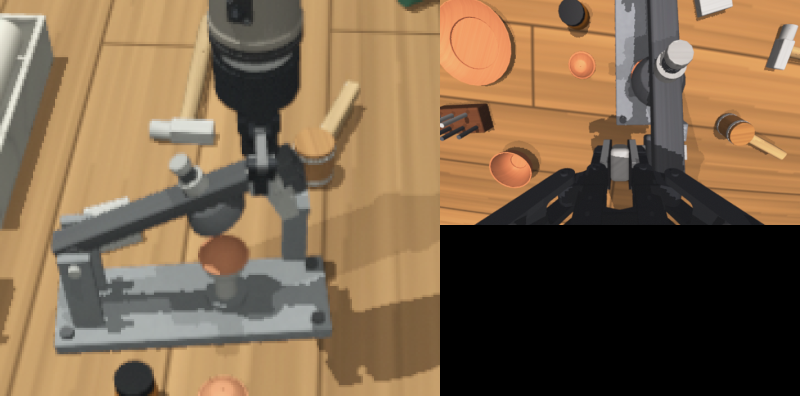

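The arm is raised about 0.43 rad, so the cup is about 67 mm up. The copper boss is visible on the ball at (222,255), the paddle is held in the jaws, and the mallet and other objects are undisturbed.

```bash
python3 -c "
from station import bot
print(bot.hand_in())"
```

```text
the job is handed in; nothing more can be done
None
```

The job is handed in at about 22 s: the mallet drove the punch to its stop and was set back upright at its starting spot, clear of the clamp. The gripper holds the pulled latch handle with the arm still and the cup about 67 mm up, worked out from the tool's rise; the hand-in gave no verdict.

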